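# Nudge the fingerboard blank past the bench dog into its jig

### The arm

A 6-joint arm with a two-finger parallel gripper is mounted at the origin on the work surface. World frame = base frame: x ahead of the robot, y to its left, z up, the work surface at z = 0. Lengths are in m, angles in rad, forces in N, time in s.
With the tool pointing down it reaches from about 0.4 to 0.825 m from the base axis. Payload 7 kg.
Tool frame: the origin (TCP) lies midway between the tips of the shut fingers; the grasp point (between the pads) lies 19 mm behind it; z points along the fingers, y is the line along which they close (so a half turn about z gives the same grasp; the last joint's range is limited). The gripper opens to 88 mm and grips with 3 to 60 N. Pads are 19 mm wide; open, the fingers measure 130 mm over their backs; the gripper's body (78 mm by 193 mm) begins 47 mm behind the grasp point.
Start: joints at [1.505, 0.359, 0.012, 0, -1.224, -0.288], TCP at [0.234, 0.633, 0.227] pointing down, gripper open.
Joint ranges: [-3.07, 3.07], [-1.43, 2.12], [-1.02, 1.25], [-3.03, 1.67], [-3.05, -0], [-3.03, 3.03]. Speed limits (rad/s): [2.39, 2.39, 3.01, 3.14, 3.14, 3.14].

### API

Orientations are given as [roll, pitch, yaw] about the fixed x, y, z axes, in that order (R = Rz(yaw) Ry(pitch) Rx(roll)).
In Python, from station import get_state, grab_frame, calibration, job_done, boxes_of, regions_of, spot_point gives the robot as it stands. The module is installed in compiled form; this text tells all that it offers.
- The arm moves only by the tool arm_command, never from a script. Its argument "commands" is a list of rows, each an object of numbers: "tx", "ty", "tz": the shift along the tool's x, y, z each as a share of 25 cm, from -1 to 1; "twist": the turn about the tool's z as a share of 180 degrees, from -1 to 1. A call has exactly 8 rows; each row is the pose to reach, as a shift and turn from the pose commanded when the call began, along the tool's axes at that moment, turning the shorter way round; what a row does not reach only later rows make up. A row lasts 1/12 s, in which the tool goes at most 41.7 mm and 7.16 degrees, less where a joint would pass 70% of its speed; a pose out of reach is approached as far as the arm can. A call with a number of a shift or a turn outside -1 to 1 is refused whole. A call with a gripper value outside its range is refused whole. "claw" is the opening, from 0 (shut) to 1 (fully open), set as the call begins (left out, the last holds). The fingers move at their own pace and stop on an object; "grip_force" is the grip in N (left out, the last holds). Time passes only in rows, so rows that repeat a pose let the fingers close, or fill a call up. It gives the time, the measured TCP pose, the force, the opening and the grip force at its end, in the units of the state.
- get_state(): the state, without advancing time (a new reading comes with each control period).
- grab_frame(name): name is "side" or "top" or "wrist"; returns the picture (420x560x3 uint8, red, green, blue); there is no depth.
- calibration(name): a dict with "camera_matrix" (3x3 intrinsics, pixels), "k1" (the pictures are not rectified: a ray, as slopes to the right and down, at radius r is drawn at 1 + k1 r^2 times it, then the intrinsics apply), "extrinsics" (4x4, takes a point from camera to world coordinates). Camera axes: x right, y down, z forward; pixel columns grow to the right and rows downward; lengths in m; the calibration is good to about 2 mm. A picture is of the moment at which its call begins: read the wrist's pose just before it. calibration takes no time and is no camera call; for the wrist camera it gives the pose at the moment of the call.
- job_done(): hands the job in; it is judged then, once.
Trained networks look in the newest picture that a camera, given by its name, has taken for a name from the list of things; names that differ only in an ending like _2 or _b are one class to them, and where a whole thing is asked for, a point or a joint stands for the part that bears it (a point fixed in the world has none). Each returns a list of dicts, best first, with "score" (0 to 1); they miss things now and then, are a little off and sometimes report something else, mostly with a low value. They report only what shows in the picture. A call takes as long as a camera call. They do not tell look-alikes from the thing itself.
- boxes_of(query, camera): "rect" ([left, top, right, bottom] in pixels, round what is visible of it).
- regions_of(query, camera): "region" (420x560 bool, what is visible of it) and "rect" ([left, top, right, bottom] in pixels, round what is visible of it).
- spot_point(query, camera): "uv" ([column, row] in pixels: a listed point, or the origin of a listed thing).
The state is a dict: "t": time; "q": joint angles; "qd": joint speeds; "joint_efforts": joint torques, N m; "eef_pos": TCP position; "ee_rot": TCP orientation; "force": force on the tool from outside, world axes, zero at the start; "moment": the same for the moment, N m; "width": finger opening in m; "gripper_force": force on a finger pad.
Only numpy, scipy, OpenCV 4.12 (cv2) and the standard library are available. Lean on these libraries where they do the work, as an engineer would, in place of code of your own. Each camera call takes 0.05 s, during which the arm holds its last target. There are 200 camera calls.

### The job

Push the long dark fingerboard blank across the bench, one end and then the other as needed, to angle it past the upright bench dog and end-first into the open bay of the wooden jig, fully home against the end stop. Only push it from outside with the fingers: keep it flat on the bench, never take it between the fingers, and leave the bottle, the jar and the hammer where they are.

Things in the scene. Friction and masses are not known exactly. Their poses are not given: they have to be found in the camera images.
- blank: loose dark wood fingerboard blank, a plain bar 250 long (its x), 44 wide (its y), 24 high, 0.2 to 0.4 kg, flat on the bench, sliding with ordinary friction; origin at the centre of its underside. At the start its +x end is nearer the jig, its middle lies on the dog's side of the bay's axis and the dog stands between it and the bay. Either end may go in first
- bay: fixed wooden jig, fences 28 high, 20 thick, around a straight bay 60 wide, 150 deep; origin on the bench at the middle of its mouth, x points into the bay, y across. Side fences' inner faces at y = +-30, x = 0 to 150; end stop's face at x = 150. Outside the mouth the fences flare by 0.5 rad, to x = -30, y = +-47. Blank home: its origin at x = 25, y = 0, and 100 of it sticks out
- dog: fixed upright round wooden peg, 24 diameter, 50 high, standing before the mouth: 60 to 80 in front of it and 47 to 54 to the +y side of the bay's axis; origin at the centre of its foot. It just clears a blank that lies in the bay; the blank may rub against it
- glue: bystander: loose glue bottle with a white cap, 52 diameter, 120 high; origin at the centre of its underside
- jar: bystander: loose round jar, 64 diameter, 75 high; origin at the centre of its underside
- hammer: bystander: loose hammer lying on the bench, 240 long, along its own x; origin on the underside near the middle of its length
Not all that is in view belongs to the job. Leave any purple or yellow look-alike of the bay alone.

How it is judged:
By the outcome, as a careful person would: the job done as asked, in the order asked, and still so for the second after the job is handed in, with the robot touching nothing.
It also fails if it takes over 48 s, if anything falls off the work surface, if the arm or the gripper's body presses on something with over 40 N, if the wrist force passes 120 N, or if a joint passes its speed limit or range.

## Working session

There is one attempt and no reset: what is moved stays moved. The work goes in short steps, Python scripts to look and compute and a tool call to move; the robot and the scene stay as the last step left them, time stands still between calls to the robot, and variables do not carry over. Pictures are saved under pics/ and viewed, at most 10 in all, crops included, and the job is handed in when it is done.

Besides the shell and the picture viewer there is one more tool, called after "Call:" as name(argument=value, ...) on one line, values as JSON. arm_command: Moves the arm, as the interface text tells. Shift numbers are shares of 25 cm and turn numbers shares of 180 degrees, none past 1 either way. Its arguments: {"type":"object","properties":{"commands":{"type":"array"},"claw":{"type":"number"},"grip_force":{"type":"number"}},"required":["commands"]}

```bash
mkdir -p pics; cat > h.py <<'E'
import numpy as np, cv2
from station import *
def ray(name,uv,cal=None):
    c=cal or calibration(name); K=np.array(c["camera_matrix"]);E=np.array(c["extrinsics"])
    uv=np.atleast_2d(np.array(uv,float))
    d=(uv-[K[0,2],K[1,2]])/[K[0,0],K[1,1]]
    s=d.copy()
    for _ in range(20): s=d/(1+c["k1"]*(s**2).sum(1,keepdims=True))
    v=np.c_[s,np.ones(len(s))]@E[:3,:3].T
    return E[:3,3],v
def at(name,uv,z,cal=None):
    o,v=ray(name,uv,cal); return (o+v*((z-o[2])/v[:,2:3]))[:,:2]
def px(name,P,cal=None):
    c=cal or calibration(name); K=np.array(c["camera_matrix"]);E=np.array(c["extrinsics"])
    p=(np.atleast_2d(P)-E[:3,3])@E[:3,:3]; s=p[:,:2]/p[:,2:]
    s=s*(1+c["k1"]*(s**2).sum(1,keepdims=True)); return s*[K[0,0],K[1,1]]+[K[0,2],K[1,2]]
def save(name,fn):
    im=grab_frame(name); cv2.imwrite("pics/"+fn,im[:,:,::-1]); return im
E
python3 - <<'E'
from h import *
a=save("top","top0.png"); b=save("side","side0.png")
cv2.imwrite("pics/both.png",cv2.resize(np.vstack([a,b])[:,:,::-1],(400,600)))
print(get_state())
for n in ["top","side"]:
    c=calibration(n); print(n,np.round(c["extrinsics"],3).tolist(),c["camera_matrix"],c["k1"])
for q,z in [("blank",.012),("bay",0),("dog",0),("glue",0),("jar",0),("hammer",0)]:
    for n in ["top","side"]:
        for r in spot_point(q,n)[:3]: print(q,n,round(r["score"],2),np.round(r["uv"]),np.round(at(n,r["uv"],0 ),3))
E
```

```text
{'t': 0.1, 'q': array([ 1.50509003e+00,  3.59300556e-01,  1.11676518e-02, -3.07742526e-04,
       -1.22414308e+00, -2.88096035e-01]), 'qd': array([-1.54871893e-04, -6.88574765e-04,  8.31780309e-04,  5.06261255e-05,
       -1.06223074e-03,  1.49400781e-03]), 'joint_efforts': array([-8.14312807e-04, -5.84162879e+01,  2.93752849e+01,  7.01546788e+00,
        1.01720323e-02, -4.87696207e-05]), 'eef_pos': array([0.23374151, 0.63276224, 0.22573353]), 'ee_rot': array([ 3.14009177e+00, -1.43055924e-04, -3.53906996e-01]), 'force': array([-0.29963122, -0.71459565,  0.58791406]), 'moment': array([-0.00515247,  0.01453284,  0.00297092]), 'gripper_force': 0.0, 'width': 0.08763219641536966}
top [[0.013, -0.983, 0.181, 0.336], [-1.0, -0.015, -0.01, -0.029], [0.013, -0.181, -0.983, 1.211], [0.0, 0.0, 0.0, 1.0]] [[511.7243987    0.         273.27898119]
 [  0.         511.7243987  202.83655984]
 [  0.           0.           1.        ]] -0.14029423396698396
side [[-0.851, -0.409, 0.329, 0.177], [-0.525, 0.653, -0.546, 0.553], [0.009, -0.638, -0.77, 0.862], [0.0, 0.0, 0.0, 1.0]] [[435.23708802   0.         282.12251111]
 [  0.         435.23708802 205.98654   ]
 [  0.           0.           1.        ]] -0.11092551908788195
blank top 0.62 [296. 201.] [[ 0.564 -0.096]]
blank side 0.87 [277. 192.] [[ 0.581 -0.093]]
bay top 0.94 [442. 252.] [[ 0.444 -0.45 ]]
bay top 0.9 [342. 301.] [[ 0.326 -0.205]]
bay top 0.87 [198. 185.] [[0.6   0.141]]
bay side 0.96 [215. 251.] [[0.607 0.144]]
bay side 0.93 [379. 139.] [[ 0.436 -0.432]]
bay side 0.84 [111. 283.] [[0.754 0.342]]
dog top 0.58 [228. 200.] [[0.566 0.068]]
dog side 0.66 [246. 236.] [[0.57  0.068]]
glue top 0.8 [198. 118.] [[0.77 0.15]]
glue side 0.85 [166. 222.] [[0.765 0.14 ]]
jar top 0.7 [328. 116.] [[ 0.781 -0.174]]
jar side 0.89 [235. 148.] [[ 0.775 -0.17 ]]
hammer top 0.72 [109. 299.] [[0.321 0.343]]
hammer side 0.81 [275. 388.] [[0.317 0.339]]
```

View pics/top0.png

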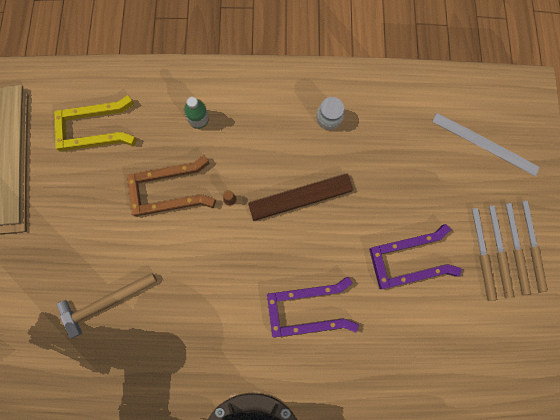

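View pics/side0.png

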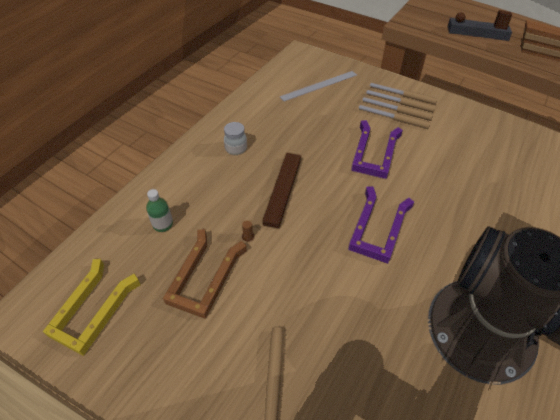

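```bash
cat >> h.py <<'E'
from scipy.optimize import minimize
def prism(poly,h): return np.r_[np.c_[poly,np.zeros(len(poly))],np.c_[poly,np.full(len(poly),h)]]/1000
def rect(x0,x1,y0,y1): return np.array([[x0,y0],[x1,y0],[x1,y1],[x0,y1]],float)
def flare(s):
    u=np.array([-np.cos(.5),np.sin(.5)])*34; n=np.array([np.sin(.5),np.cos(.5)])*20
    a=np.array([0,30.]); return np.array([a,a+u,a+u+n,a+n])*[1,s]
t=np.arange(0,2*np.pi,.3)
SH={"blank":[prism(rect(-125,125,-22,22),24)],
"dog":[prism(np.c_[12*np.cos(t),12*np.sin(t)],50)],
"bay":[prism(rect(0,150,30,50),28),prism(rect(0,150,-50,-30),28),prism(rect(150,170,-50,50),28),prism(flare(1),28),prism(flare(-1),28)]}
def w(p,L):
    c,s=np.cos(p[2]),np.sin(p[2]); return np.c_[L[:,0]*c-L[:,1]*s+p[0],L[:,0]*s+L[:,1]*c+p[1],L[:,2]]
def sil(q,p,n,cal):
    m=np.zeros((420,560),np.uint8)
    for L in SH[q]:
        h=cv2.convexHull(px(n,w(p,L),cal).astype(np.float32))
        cv2.fillPoly(m,[np.round(h*16).astype(np.int32)],255,cv2.LINE_AA,4)
    return m/255.
def fit(q,p0,cams=("top","side")):
    M=[]
    for n in cams:
        rs=regions_of(q,n); c=calibration(n); s0=sil(q,p0,n,c)
        rs=[r for r in rs if (r["region"]*s0).sum()>.2*s0.sum()]
        if rs: M.append((n,c,max(rs,key=lambda r:(r["region"]*s0).sum()/(r["region"].sum()+s0.sum()))["region"].astype(float)))
    def cost(p,M=M):
        return sum(1-np.minimum(s,m).sum()/np.maximum(s,m).sum() for n,c,m in M for s in [sil(q,p,n,c)])/len(M)
    best=None
    for k in range(2):
        p0=np.array(p0,float)
        S=np.vstack([p0]+[p0+d for d in np.diag([.015,.015,.08])])
        r=minimize(cost,p0,method="Nelder-Mead",options=dict(initial_simplex=S,xatol=1e-4,fatol=1e-4)); p0=r.x
    return r.x,r.fun,[m[0] for m in M]
def local(b,p):
    c,s=np.cos(b[2]),np.sin(b[2]); d=np.array(p[:2])-b[:2]; return np.array([d[0]*c+d[1]*s,-d[0]*s+d[1]*c])*1000
E
python3 - <<'E'
from h import *
grab_frame("top");grab_frame("side")
R={}
for q,p0 in [("blank",[.575,-.09,1.83]),("bay",[.605,.143,1.75]),("dog",[.568,.068,0])]:
    for cams in [("top",),("side",),("top","side")]:
        x,f,u=fit(q,p0,cams); print(q,u,np.round(x,4),round(f,3))
    R[q]=x
b=R["bay"]
print("dog in bay",local(b,R["dog"]),"blank",local(b,R["blank"]),R["blank"][2]-b[2])
E
```

```text
blank ['top'] [ 0.5733 -0.1069  1.8896] 0.123
blank ['side'] [ 0.5713 -0.1071  1.8843] 0.148
blank ['top', 'side'] [ 0.572  -0.1068  1.8768] 0.137
bay ['top'] [0.6041 0.1368 1.7807] 0.109
bay ['side'] [0.6023 0.1382 1.7814] 0.113
bay ['top', 'side'] [0.6026 0.1368 1.7705] 0.111
dog ['top'] [0.5657 0.0626 0.2047] 0.091
dog ['side'] [0.5653 0.0672 0.0175] 0.118
dog ['top', 'side'] [0.5662 0.0638 0.0405] 0.163
dog in bay [-64.40506622  50.24947328] blank [-232.70425276   78.33675669] 0.10627847781033806
```

Call:
arm_command(commands=[{"tx": 0.06, "ty": 0.07}, {"tx": 0.16, "ty": 0.18}, {"tx": 0.27, "ty": 0.31}, {"tx": 0.37, "ty": 0.43}, {"tx": 0.47, "ty": 0.55}, {"tx": 0.57, "ty": 0.66}, {"tx": 0.67, "ty": 0.77}, {"tx": 0.7, "ty": 0.81}])

```text
invalid input
```

Call:
arm_command(commands=[{"tx": 0.06, "ty": 0.07}, {"tx": 0.16, "ty": 0.18}, {"tx": 0.27, "ty": 0.31}, {"tx": 0.37, "ty": 0.43}, {"tx": 0.47, "ty": 0.55}, {"tx": 0.57, "ty": 0.66}, {"tx": 0.67, "ty": 0.77}, {"tx": 0.7, "ty": 0.81}])

```text
invalid input
```

Call:
arm_command(commands=[{"tx": 0.06, "ty": 0.07, "twist": -0.03}, {"tx": 0.16, "ty": 0.18, "twist": -0.06}, {"tx": 0.27, "ty": 0.31, "twist": -0.09}, {"tx": 0.37, "ty": 0.43, "twist": -0.12}, {"tx": 0.47, "ty": 0.55, "twist": -0.15}, {"tx": 0.57, "ty": 0.66, "twist": -0.176}, {"tx": 0.67, "ty": 0.77, "twist": -0.176}, {"tx": 0.7, "ty": 0.81, "twist": -0.176}])

```text
invalid input
```

Call:
arm_command(commands=[{"tx": 0.06, "ty": 0.07, "tz": 0, "twist": 0}, {"tx": 0.16, "ty": 0.18, "tz": 0, "twist": 0}, {"tx": 0.27, "ty": 0.31, "tz": 0, "twist": 0}, {"tx": 0.37, "ty": 0.43, "tz": 0, "twist": 0}, {"tx": 0.47, "ty": 0.55, "tz": 0, "twist": 0}, {"tx": 0.57, "ty": 0.66, "tz": 0, "twist": 0}, {"tx": 0.67, "ty": 0.77, "tz": 0, "twist": 0}, {"tx": 0.7, "ty": 0.81, "tz": 0, "twist": 0}])

```text
t: 2.07
eef_pos: [0.3286, 0.3787, 0.227]
ee_rot: [-3.141, 0.0, -0.355]
force: [-0.2, -0.6, -0.1]
width: 0.0876
gripper_force: 0.0
```

Call:
arm_command(commands=[{"tx": 0.06, "ty": 0.07, "tz": 0, "twist": 0}, {"tx": 0.16, "ty": 0.18, "tz": 0, "twist": 0}, {"tx": 0.27, "ty": 0.31, "tz": 0, "twist": 0}, {"tx": 0.37, "ty": 0.43, "tz": 0, "twist": 0}, {"tx": 0.47, "ty": 0.55, "tz": 0, "twist": 0}, {"tx": 0.57, "ty": 0.66, "tz": 0, "twist": 0}, {"tx": 0.67, "ty": 0.77, "tz": 0, "twist": 0}, {"tx": 0.7, "ty": 0.81, "tz": 0, "twist": 0}])

```text
t: 2.73
eef_pos: [0.4226, 0.1289, 0.2269]
ee_rot: [-3.141, -0.0, -0.355]
force: [0.2, 0.1, -0.1]
width: 0.0874
gripper_force: 0.0
```

Call:
arm_command(commands=[{"tx": 0.06, "ty": 0.07, "tz": 0, "twist": -0.03}, {"tx": 0.16, "ty": 0.18, "tz": 0, "twist": -0.06}, {"tx": 0.27, "ty": 0.31, "tz": 0, "twist": -0.09}, {"tx": 0.37, "ty": 0.43, "tz": 0, "twist": -0.12}, {"tx": 0.47, "ty": 0.55, "tz": 0, "twist": -0.15}, {"tx": 0.57, "ty": 0.66, "tz": 0, "twist": -0.176}, {"tx": 0.67, "ty": 0.77, "tz": 0, "twist": -0.176}, {"tx": 0.7, "ty": 0.81, "tz": 0, "twist": -0.176}])

```text
t: 3.4
eef_pos: [0.5173, -0.1222, 0.2263]
ee_rot: [3.141, 0.0, 0.197]
force: [0.5, 0.7, -0.3]
width: 0.0877
gripper_force: 0.0
```

```bash
python3 - <<'E'
from h import *
print(get_state()["eef_pos"],get_state()["ee_rot"])
save("wrist","w1.png")
for q,p0 in [("bay",[.603,.137,1.77]),("blank",[.572,-.107,1.88]),("dog",[.566,.065,0])]:
    x,f,u=fit(q,p0,("wrist",)); print(q,u,np.round(x,4),round(f,3))
E
```

```text
[ 0.5172705  -0.12222545  0.22632241] [3.14076538e+00 2.36259654e-04 1.97442951e-01]
bay ['wrist'] [0.6029 0.137  1.757 ] 0.072
blank ['wrist'] [ 0.5726 -0.1044  1.8865] 0.045
dog ['wrist'] [0.5667 0.0645 0.0463] 0.117
```

View pics/w1.png

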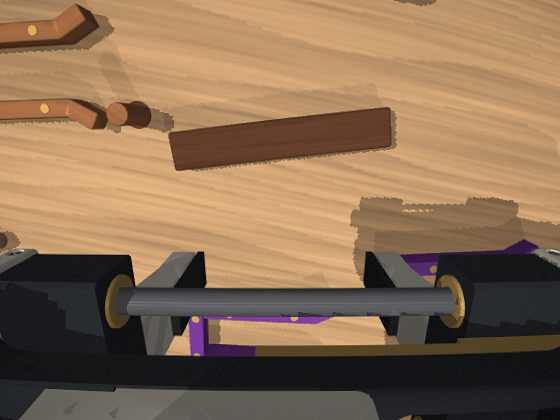

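Call:
arm_command(commands=[{"tx": 0, "ty": 0, "tz": 0.1, "twist": 0}, {"tx": 0, "ty": 0, "tz": 0.25, "twist": 0}, {"tx": 0, "ty": 0, "tz": 0.4, "twist": 0}, {"tx": 0, "ty": 0, "tz": 0.55, "twist": 0}, {"tx": 0, "ty": 0, "tz": 0.7, "twist": 0}, {"tx": 0, "ty": 0, "tz": 0.8, "twist": 0}, {"tx": 0, "ty": 0, "tz": 0.86, "twist": 0}, {"tx": 0, "ty": 0, "tz": 0.87, "twist": 0}])

```text
t: 4.27
eef_pos: [0.5138, -0.1175, 0.0064]
ee_rot: [-3.141, 0.005, 0.201]
force: [-0.4, 0.3, 0.9]
width: 0.0875
gripper_force: 0.0
```

Call:
arm_command(commands=[{"tx": 0.03, "ty": 0, "tz": 0, "twist": 0}, {"tx": 0.055, "ty": 0, "tz": 0, "twist": 0}, {"tx": 0.08, "ty": 0, "tz": 0, "twist": 0}, {"tx": 0.105, "ty": 0, "tz": 0, "twist": 0}, {"tx": 0.13, "ty": 0, "tz": 0, "twist": 0}, {"tx": 0.155, "ty": 0, "tz": 0, "twist": 0}, {"tx": 0.18, "ty": 0, "tz": 0, "twist": 0}, {"tx": 0.2, "ty": 0, "tz": 0, "twist": 0}])

```text
t: 4.93
eef_pos: [0.5656, -0.1087, 0.0093]
ee_rot: [3.142, -0.0, 0.199]
force: [-1.3, -0.0, 1.0]
width: 0.0876
gripper_force: 0.9
```

Call:
arm_command(commands=[{"tx": 0.025, "ty": 0, "tz": 0, "twist": 0}, {"tx": 0.05, "ty": 0, "tz": 0, "twist": 0}, {"tx": 0.08, "ty": 0, "tz": 0, "twist": 0}, {"tx": 0.11, "ty": 0, "tz": 0, "twist": 0}, {"tx": 0.14, "ty": 0, "tz": 0, "twist": 0}, {"tx": 0.17, "ty": 0, "tz": 0, "twist": 0}, {"tx": 0.19, "ty": 0, "tz": 0, "twist": 0}, {"tx": 0.2, "ty": 0, "tz": 0, "twist": 0}])

```text
t: 5.6
eef_pos: [0.6148, -0.0986, 0.0089]
ee_rot: [3.141, -0.0, 0.199]
force: [-1.0, -0.5, 1.7]
width: 0.0875
gripper_force: 0.8
```

```bash
python3 - <<'E'
from h import *
b=np.array([.603,.137,1.77])
for n in("wrist","top","side"): grab_frame(n)
e=get_state()["eef_pos"]; print(e,local(b,e))
for cams in [("wrist",),("top",),("side",),("wrist","top","side")]:
    x,f,u=fit("blank",[.64,-.10,1.77],cams); print(u,np.round(x,4),round(f,3),local(b,x),x[2]-b[2])
E
```

```text
[ 0.61428509 -0.09868805  0.00899063] [-233.26038856   35.57811096]
['wrist'] [ 0.6459 -0.0948  1.7691] 0.047 [-235.6878953    3.8235459] -0.0008985125488250034Traceback (most recent call last):
  File "<stdin>", line 6, in <module>
  File "h.py", line 49, in fit
    r=minimize(cost,p0,method="Nelder-Mead",options=dict(initial_simplex=S,xatol=1e-4,fatol=1e-4)); p0=r.x
    res = _minimize_neldermead(fun, x0, args, callback, bounds=bounds,
                               **options)
    fsim[k] = func(sim[k])
              ~~~~^^^^^^^^
    fx = function(np.copy(x), *(wrapper_args + args))
  File "h.py", line 44, in cost
    return sum(1-np.minimum(s,m).sum()/np.maximum(s,m).sum() for n,c,m in M for s in [sil(q,p,n,c)])/len(M)
           ~~~~~~~~~~~~~~~~~~~~~~~~~~~~~~~~~~~~~~~~~~~~~~~~~~~~~~~~~~~~~~~~~~~~~~~~~~~~~~~~~~~~~~~~~^~~~~~~
ZeroDivisionError: division by zero
```

Call:
arm_command(commands=[{"tx": 0.008, "ty": 0, "tz": 0, "twist": 0}, {"tx": 0.016, "ty": 0, "tz": 0, "twist": 0}, {"tx": 0.016, "ty": 0, "tz": 0, "twist": 0}, {"tx": -0.01, "ty": 0, "tz": 0, "twist": 0}, {"tx": -0.04, "ty": 0, "tz": 0, "twist": 0}, {"tx": -0.04, "ty": 0, "tz": -0.1, "twist": 0}, {"tx": -0.04, "ty": 0, "tz": -0.25, "twist": 0}, {"tx": -0.04, "ty": 0, "tz": -0.32, "twist": 0}])

```text
t: 6.52
eef_pos: [0.6047, -0.1011, 0.0926]
ee_rot: [3.141, -0.003, 0.2]
force: [1.2, -0.9, 0.5]
width: 0.0875
gripper_force: 0.0
```

Call:
arm_command(commands=[{"tx": 0.02, "ty": 0.07, "tz": 0, "twist": 0}, {"tx": 0.04, "ty": 0.2, "tz": 0, "twist": 0}, {"tx": 0.08, "ty": 0.33, "tz": 0, "twist": 0}, {"tx": 0.12, "ty": 0.46, "tz": 0, "twist": 0}, {"tx": 0.16, "ty": 0.58, "tz": 0, "twist": 0}, {"tx": 0.18, "ty": 0.65, "tz": 0, "twist": 0}, {"tx": 0.182, "ty": 0.656, "tz": 0, "twist": 0}, {"tx": 0.182, "ty": 0.656, "tz": 0, "twist": 0}], claw=0, grip_force=40)

```text
t: 7.18
eef_pos: [0.6803, -0.2537, 0.0883]
ee_rot: [-3.141, 0.001, 0.197]
force: [0.1, 0.6, 0.2]
width: 0.0397
gripper_force: 0.0
```

```bash
python3 - <<'E'
from h import *
b=np.array([.603,.137,1.77])
for n in("wrist","top","side"): grab_frame(n)
e=get_state()["eef_pos"]; print(e,local(b,e),get_state()["width"])
C=np.array(calibration("wrist")["extrinsics"])[:3,3]; print("cam",C,local(b,C))
for cams in [("wrist",),("top",),("side",),("wrist","top","side")]:
  try:
    x,f,u=fit("blank",[.648,-.095,1.77],cams); print(u,np.round(x,4),round(f,3),local(b,x),x[2]-b[2])
  except Exception as ex: print(cams,ex)
for n in("wrist","top","side"):
  for r in spot_point("jar",n)[:1]: print("jar",n,local(b,at(n,r["uv"],0)[0]))
E
```

```text
[ 0.68043514 -0.25169957  0.08910315] [-396.33637572    1.01547646] 0.02832455212879625
cam [ 0.75555515 -0.23732806  0.2476449 ] [-397.11448349  -75.46295214]
['wrist'] [ 0.6499 -0.0906  1.7795] 0.048 [-232.36893088   -0.8846534 ] 0.009454553094334628
('top',) division by zero
['side'] [ 0.6471 -0.0902  1.7809] 0.162 [-231.47084031    1.73464141] 0.01088614910783603
['wrist', 'side'] [ 0.6504 -0.0918  1.7809] 0.111 [-233.69367857   -1.17121922] 0.010855251782107445
jar wrist [-341.82863813 -112.54503861]
jar top [-340.70575309 -113.48210922]
jar side [-338.92066353 -114.22312519]
```

Call:
arm_command(commands=[{"tx": 0.008, "ty": 0, "tz": 0, "twist": 0}, {"tx": 0.008, "ty": 0, "tz": 0, "twist": 0}, {"tx": 0.008, "ty": 0, "tz": 0.08, "twist": 0}, {"tx": 0.008, "ty": 0, "tz": 0.18, "twist": 0}, {"tx": 0.008, "ty": 0, "tz": 0.27, "twist": 0}, {"tx": 0.008, "ty": 0, "tz": 0.32, "twist": 0}, {"tx": 0.008, "ty": 0, "tz": 0.32, "twist": 0}, {"tx": 0.008, "ty": 0, "tz": 0.32, "twist": 0}])

```text
t: 8.45
eef_pos: [0.683, -0.2523, 0.0087]
ee_rot: [-3.142, 0.001, 0.199]
force: [0.8, 0.6, -0.4]
width: 0.0006
gripper_force: 0.0
```

Call:
arm_command(commands=[{"tx": 0, "ty": -0.04, "tz": 0, "twist": 0}, {"tx": 0, "ty": -0.07, "tz": 0, "twist": 0}, {"tx": 0, "ty": -0.1, "tz": 0, "twist": 0}, {"tx": 0, "ty": -0.13, "tz": 0, "twist": 0}, {"tx": 0, "ty": -0.17, "tz": 0, "twist": 0}, {"tx": 0, "ty": -0.21, "tz": 0, "twist": 0}, {"tx": 0, "ty": -0.25, "tz": 0, "twist": 0}, {"tx": 0, "ty": -0.28, "tz": 0, "twist": 0}])

```text
t: 9.12
eef_pos: [0.6691, -0.1822, 0.0093]
ee_rot: [3.142, -0.0, 0.2]
force: [-0.2, -1.3, 1.0]
width: 0.0005
gripper_force: 0.8
```

```bash
cat > chk.py <<'E'
from h import *
import sys
b=np.array([.603,.137,1.77])
for n in("wrist","top","side"): grab_frame(n)
e=get_state()["eef_pos"]; L=local(b,e); print(e,L,get_state()["width"])
g=b[:2]+(L[0]+21+125)/1000*np.array([np.cos(b[2]),np.sin(b[2])])
for cams in [("wrist",),("top",),("side",)]:
  try:
    x,f,u=fit("blank",[*g,1.77],cams); print(u,np.round(x,4),round(f,3),local(b,x),x[2]-b[2])
  except Exception as ex: print(cams,ex)
E
python3 chk.py
```

```text
[ 0.66895242 -0.18245257  0.00891659] [-326.18647331   -1.43208514] 0.0005365909021647069
['wrist'] [6.2850e-01 1.4000e-03 1.9399e+00] 0.529 [-137.99247264    1.87826923] 0.16986184167870588
('top',) division by zero
['side'] [ 0.6379 -0.042   1.7883] 0.186 [-182.42226203    1.17976091] 0.01825411482942263
```

Call:
arm_command(commands=[{"tx": 0, "ty": -0.03, "tz": 0, "twist": 0}, {"tx": 0, "ty": -0.07, "tz": 0, "twist": 0}, {"tx": 0, "ty": -0.11, "tz": 0, "twist": 0}, {"tx": 0, "ty": -0.15, "tz": 0, "twist": 0}, {"tx": 0, "ty": -0.19, "tz": 0, "twist": 0}, {"tx": 0, "ty": -0.23, "tz": 0, "twist": 0}, {"tx": 0, "ty": -0.27, "tz": 0, "twist": 0}, {"tx": 0, "ty": -0.3, "tz": 0, "twist": 0}])

```text
t: 10.08
eef_pos: [0.6542, -0.1085, 0.0092]
ee_rot: [-3.142, -0.0, 0.2]
force: [0.5, 0.6, -0.0]
width: 0.0009
gripper_force: 0.4
```

```bash
python3 chk.py; python3 -c "
from h import *
a=save('wrist','w2.png');b=save('side','s2.png')
cv2.imwrite('pics/c2.png',cv2.resize(np.hstack([a,b])[:,:,::-1],(800,300),interpolation=cv2.INTER_AREA))"
```

```text
[ 0.65449083 -0.10912401  0.00928987] [-251.44623432   -1.76738428] -9.424638247699927e-06
['wrist'] [0.6264 0.0418 1.7443] 0.527 [-97.97210119  -4.07297597] -0.025714930962947413
['top'] [0.6229 0.0344 1.7643] 0.724 [-104.53619232    0.77662926] -0.005720746065332349
['side'] [0.6234 0.0331 1.769 ] 0.135 [-105.88076072    0.60683436] -0.0009665992438483428
```

View pics/c2.png

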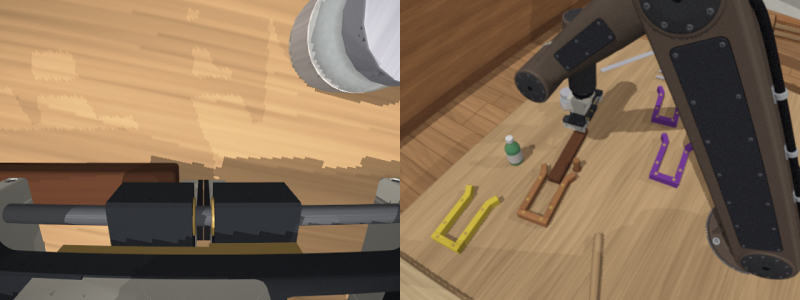

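Call:
arm_command(commands=[{"tx": 0, "ty": -0.03, "tz": 0, "twist": 0}, {"tx": 0, "ty": -0.07, "tz": 0, "twist": 0}, {"tx": 0, "ty": -0.11, "tz": 0, "twist": 0}, {"tx": 0, "ty": -0.15, "tz": 0, "twist": 0}, {"tx": 0, "ty": -0.19, "tz": 0, "twist": 0}, {"tx": 0, "ty": -0.23, "tz": 0, "twist": 0}, {"tx": 0, "ty": -0.27, "tz": 0, "twist": 0}, {"tx": 0, "ty": -0.3, "tz": 0, "twist": 0}])

```text
t: 11.15
eef_pos: [0.6393, -0.035, 0.0091]
ee_rot: [-3.142, 0.0, 0.2]
force: [1.0, -0.4, -1.1]
width: 0.0007
gripper_force: 0.4
```

```bash
python3 chk.py
```

```text
[ 0.63961848 -0.03560016  0.00920381] [-176.43329267   -1.73868501] 0.00036397280554743643
['wrist'] [0.6055 0.1515 1.8825] 0.52 [13.66575238 -5.33948574] 0.11248710134201323
['top'] [0.6117 0.1103 1.7244] 0.686 [-27.84583449  -3.23559261] -0.04559254248821065
['side'] [0.608  0.1067 1.7646] 0.123 [-30.70333661   1.08419847] -0.005432697519601515
```

Fine. 55 mm left; push 50 and then slowly to contact.

Call:
arm_command(commands=[{"tx": 0, "ty": -0.03, "tz": 0, "twist": 0}, {"tx": 0, "ty": -0.06, "tz": 0, "twist": 0}, {"tx": 0, "ty": -0.09, "tz": 0, "twist": 0}, {"tx": 0, "ty": -0.12, "tz": 0, "twist": 0}, {"tx": 0, "ty": -0.15, "tz": 0, "twist": 0}, {"tx": 0, "ty": -0.175, "tz": 0, "twist": 0}, {"tx": 0, "ty": -0.19, "tz": 0, "twist": 0}, {"tx": 0, "ty": -0.195, "tz": 0, "twist": 0}])

```text
t: 12.12
eef_pos: [0.6298, 0.0122, 0.0091]
ee_rot: [-3.142, 0.0, 0.2]
force: [-0.4, -0.8, -0.6]
width: 0.0006
gripper_force: 0.4
```

Call:
arm_command(commands=[{"tx": 0, "ty": -0.003, "tz": 0, "twist": 0}, {"tx": 0, "ty": -0.006, "tz": 0, "twist": 0}, {"tx": 0, "ty": -0.009, "tz": 0, "twist": 0}, {"tx": 0, "ty": -0.012, "tz": 0, "twist": 0}, {"tx": 0, "ty": -0.015, "tz": 0, "twist": 0}, {"tx": 0, "ty": -0.018, "tz": 0, "twist": 0}, {"tx": 0, "ty": -0.021, "tz": 0, "twist": 0}, {"tx": 0, "ty": -0.023, "tz": 0, "twist": 0}])

```text
t: 12.78
eef_pos: [0.6288, 0.0169, 0.009]
ee_rot: [-3.142, 0.0, 0.199]
force: [0.4, -0.9, -1.5]
width: 0.0
gripper_force: 0.4
```

Call:
arm_command(commands=[{"tx": 0, "ty": -0.002, "tz": 0, "twist": 0}, {"tx": 0, "ty": -0.004, "tz": 0, "twist": 0}, {"tx": 0, "ty": -0.006, "tz": 0, "twist": 0}, {"tx": 0, "ty": -0.008, "tz": 0, "twist": 0}, {"tx": 0, "ty": -0.01, "tz": 0, "twist": 0}, {"tx": 0, "ty": -0.012, "tz": 0, "twist": 0}, {"tx": 0, "ty": -0.014, "tz": 0, "twist": 0}, {"tx": 0, "ty": -0.014, "tz": 0, "twist": 0}])

```text
t: 13.45
eef_pos: [0.6281, 0.0205, 0.0091]
ee_rot: [-3.142, -0.0, 0.199]
force: [-0.8, 0.7, 0.3]
width: 0.0003
gripper_force: 0.1
```

Call:
arm_command(commands=[{"tx": 0, "ty": -0.002, "tz": 0, "twist": 0}, {"tx": 0, "ty": -0.004, "tz": 0, "twist": 0}, {"tx": 0, "ty": -0.006, "tz": 0, "twist": 0}, {"tx": 0, "ty": -0.008, "tz": 0, "twist": 0}, {"tx": 0, "ty": -0.01, "tz": 0, "twist": 0}, {"tx": 0, "ty": -0.012, "tz": 0, "twist": 0}, {"tx": 0, "ty": -0.014, "tz": 0, "twist": 0}, {"tx": 0, "ty": -0.014, "tz": 0, "twist": 0}])

```text
t: 14.12
eef_pos: [0.6272, 0.0227, 0.0091]
ee_rot: [3.14, 0.001, 0.199]
force: [1.2, -7.1, -0.7]
width: 0.0008
gripper_force: 3.5
```

```bash
python3 chk.py
```

```text
[0.62725154 0.02268111 0.00906229] [-116.85727778   -1.14952013] 0.0003280939631002393
['wrist'] [0.5981 0.1819 1.9333] 0.521 [45.02621043 -4.04300427] 0.16332623805596946
['top'] [0.5947 0.1802 1.7526] 0.611 [43.98467082 -0.42167099] -0.01743395388109148
['side'] [0.5985 0.1557 1.7746] 0.175 [19.21446964  0.68628707] 0.004552771012562795
```

Call:
arm_command(commands=[{"tx": 0, "ty": -0.004, "tz": 0, "twist": 0}, {"tx": 0, "ty": -0.008, "tz": 0, "twist": 0}, {"tx": 0, "ty": -0.01, "tz": 0, "twist": 0}, {"tx": 0, "ty": -0.01, "tz": 0, "twist": 0}, {"tx": 0, "ty": -0.01, "tz": 0, "twist": 0}, {"tx": 0, "ty": -0.01, "tz": 0, "twist": 0}, {"tx": 0, "ty": -0.01, "tz": 0, "twist": 0}, {"tx": 0, "ty": -0.01, "tz": 0, "twist": 0}])

```text
t: 15.08
eef_pos: [0.627, 0.0228, 0.0093]
ee_rot: [3.138, 0.001, 0.199]
force: [5.0, -18.2, 0.2]
width: 0.0005
gripper_force: 9.7
```

Call:
arm_command(commands=[{"tx": 0, "ty": 0.01, "tz": 0, "twist": 0}, {"tx": 0, "ty": 0.05, "tz": 0, "twist": 0}, {"tx": 0, "ty": 0.12, "tz": 0, "twist": 0}, {"tx": -0.02, "ty": 0.2, "tz": -0.05, "twist": 0}, {"tx": -0.1, "ty": 0.25, "tz": -0.2, "twist": 0}, {"tx": -0.2, "ty": 0.25, "tz": -0.35, "twist": 0}, {"tx": -0.3, "ty": 0.25, "tz": -0.5, "twist": 0}, {"tx": -0.4, "ty": 0.25, "tz": -0.6, "twist": 0}])

```text
t: 15.75
eef_pos: [0.5432, -0.0549, 0.1587]
ee_rot: [-3.142, -0.001, 0.199]
force: [1.1, -0.0, 1.1]
width: 0.0001
gripper_force: 0.0
```

Call:
arm_command(commands=[{"tx": -0.05, "ty": 0, "tz": 0, "twist": 0}, {"tx": -0.1, "ty": 0, "tz": -0.05, "twist": 0}, {"tx": -0.15, "ty": -0.06, "tz": -0.1, "twist": 0}, {"tx": -0.2, "ty": -0.12, "tz": -0.15, "twist": 0}, {"tx": -0.2, "ty": -0.25, "tz": -0.15, "twist": 0}, {"tx": -0.2, "ty": -0.4, "tz": -0.15, "twist": 0}, {"tx": -0.2, "ty": -0.5, "tz": -0.15, "twist": 0}, {"tx": -0.2, "ty": -0.5, "tz": -0.15, "twist": 0}])

```text
t: 16.42
eef_pos: [0.4691, 0.0615, 0.1951]
ee_rot: [-3.14, -0.002, 0.202]
force: [-0.2, -0.7, 0.1]
width: 0.0
gripper_force: 0.0
```

```bash
python3 - <<'E'
from h import *
a=save("wrist","w3.png"); grab_frame("side"); grab_frame("top"); print(get_state()["eef_pos"])
for cams in [("wrist",),("side",),("top",)]:
  try:
    bb,f,u=fit("bay",[.603,.137,1.77],cams); x,f2,u=fit("blank",[.598,.162,1.77],cams); print(u,np.round(bb,4),round(f,3),round(f2,3),local(bb,x),x[2]-bb[2])
  except Exception as ex: print(cams,ex)
for q in("glue","jar","hammer"):
  for n in("top","side"):
    for r in spot_point(q,n)[:1]: print(q,n,at(n,r["uv"],0))
E
```

```text
[0.46936475 0.05845625 0.19454792]
['wrist'] [0.6041 0.1301 1.7643] 0.101 0.063 [23.8693456   0.09091005] -0.006943217490274822
['side'] [0.6024 0.1375 1.7685] 0.126 0.139 [15.61386622  0.98981158] 0.01079268427933977
('top',) division by zero
glue top [[0.76805224 0.15084368]]
glue side [[0.77256333 0.14723517]]
jar top [[ 0.77141066 -0.17715918]]
jar side [[ 0.76991607 -0.16867162]]
hammer top [[0.32232317 0.34181542]]
```

View pics/w3.png

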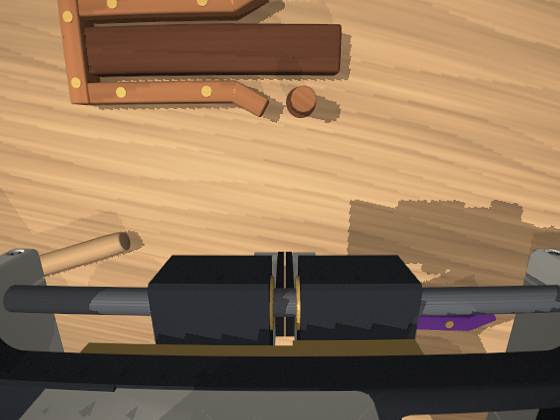

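The wrist picture shows the blank in the bay: its left end at column 86 is against the end stop, it sits between both fences, and the dog at (301,101) is clear. The 18 N push produced no further movement, so the blank is home.

```bash
python3 -c "
from station import *
print(job_done())"
```

```text
the job is handed in; nothing more can be done
None
```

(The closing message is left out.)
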